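# Fit the pressure switch into the air manifold's sleeve coupler

## Robot

A 7-joint arm with a two-finger parallel gripper is mounted at the origin on the work surface. World frame = base frame: x ahead of the robot, y to its left, z up, the work surface at z = 0. Lengths are in m, angles in rad, forces in N, time in s.
With the tool pointing down it reaches from about 0.4 to 0.85 m from the base axis. Payload 4.5 kg.
Tool frame: the origin (TCP) lies on the centre line of the jaws, within the pads' length; the fingertips stand 25 mm ahead of it and the grasp point (between the pads) lies 6 mm ahead of it; z points along the fingers, y is the direction in which the jaws open and shut (so a half turn about z gives the same grasp; the last joint's range is limited). The gripper opens to 88 mm and grips with 3 to 60 N. Pads are 18 mm wide; open, the fingers measure 123 mm over their backs; the gripper's body (75 mm by 187 mm) begins 45 mm behind the grasp point.
Start: joints at [-1.192, 0.689, -0.195, 1.565, 0.157, 0.902, -0.215], TCP at [0.211, 0.588, 0.264] pointing down, gripper open.
Joint ranges: [-3.01, 3.01], [-0.46, 2.08], [-1.47, 1.51], [0.13, 2.56], [-1, 4.14], [0.04, 2.09], [-2.66, 2.66]. Speed limits (rad/s): [2.57, 2.57, 3.14, 3.14, 3.14, 3.14, 3.14].

## Interface

Orientations are given as a unit quaternion [x, y, z, w].
In Python, from plant import r, eyes gives the robot as it stands.
- The arm moves only by the tool servo_tool, never from a script. Its argument "deltas" is a list of rows, each an object of numbers: "dx", "dy", "dz": the shift along the tool's x, y, z in units of 60 mm (1.0 is 60 mm); "ax", "ay", "az": the turn, a rotation vector about the tool's x, y, z in units of 6 degrees (1.0 is 6 degrees); "hand": the finger opening in mm, from 0 to 88.1. A call has 1 to 10 rows; each row is the pose to reach, as a shift and turn from the pose commanded when the call began, along the tool's axes at that moment; what a row does not reach only later rows make up. A row lasts 1/8 s, in which the tool goes at most 62.5 mm and 10.7 degrees, less where a joint would pass 70% of its speed; a pose out of reach is approached as far as the arm can. A call with a gripper value outside its range is refused whole. The fingers move at their own pace and stop on an object; "newtons" is the grip in N (left out, the last holds). Time passes only in rows, so rows that repeat a pose let the fingers close. It gives the time, the measured TCP pose, the force and the opening at its end, in the units of the state.
- r.get_state(): the state, without advancing time (a new reading comes with each control period).
- eyes.snapshot(name): name is "side" or "top"; returns (picture, depth): 384x512x3 uint8, red, green, blue; 384x512 float32, m along the optical axis (not along the pixel's ray), 0 where there is no reading.
- eyes.camera_model(name): a dict with "fx", "fy", "cx", "cy" (pixels), "pose" (4x4, takes a point from camera to world coordinates). Camera axes: x right, y up, looking along -z (the intrinsics and any distortion apply to the point x, -y, -z); pixel columns grow to the right and rows downward; lengths in m; the calibration is good to about 2 mm. A picture is of the moment at which its call begins. camera_model takes no time and is no camera call.
- r.finish_job(): hands the job in, once; it reports no verdict.
The state is a dict: "clock": time; "q": joint angles; "qd": joint speeds; "joint_torque": joint torques, N m; "tool_pos": TCP position; "eef_rot": TCP orientation; "contact_force": force on the tool from outside, world axes, zero at the start; "moment": the same for the moment, N m; "opening": opening from 0.0 (shut) to 1.0 (fully open).
Only numpy, scipy, OpenCV 4.12 (cv2) and the standard library are available. Lean on these libraries where they do the work, as an engineer would, in place of code of your own. Each camera call takes 0.05 s, during which the arm holds its last target.

## Task

Take the plug-in pressure switch out of the wooden rack and fit it to the quick coupler on the aluminium air manifold: push the coupler's spring sleeve down until it catches and stays back by itself, then press the switch straight in, firmly but without forcing it, until the sleeve snaps back up and locks it. Leave the switch locked in and standing free, and do not disturb the other things on the table.

Things in the scene. Friction and masses are not known exactly. Their poses are not given: they have to be found in the camera images.
- switch: Plug-in pressure switch, 150 g, tallest of the three plugs in the rack (hole varies). Origin on its axis at the tip of the nipple, 11 mm above the table at first; z up. Above the origin: nose dia 18 mm, tip chamfered, 0-8 mm; groove dia 10 mm to 24; shank dia 18 to 38; hex nut 35 wide to 48; black cylinder dia 30 (grip here) to 98; cap dia 22 to 106. Its x axis starts across the rack's row.
- silencer: Bystander: short plug of the same nipple with a brass hex and copper-coloured silencer body 20 mm in diameter, 70 mm long in all, standing in another hole of the rack. Origin at its nipple's tip, z up along its axis.
- blank_plug: Bystander: short plug of the same nipple with a plain steel disc head 32 mm in diameter, 48 mm long in all, standing in another hole of the rack. Origin at its nipple's tip, z up along its axis.
- manifold: Fixed aluminium block 60 x 180 x 40 mm, long along its y, a small gauge on its +y end. Origin under its centre on the table. The coupler stands upright on the middle of its top: steel tube dia 30 mm with a flared mouth dia 35 mm (94 to 100 mm above the table), and a spring sleeve around it. Port plugs 8 mm high stand 68 mm either side along y: grip the sleeve along x.
- mouth (a point): Centre of the coupler's mouth, at the rim, 100 mm above the table; axis upright. Bore dia 20 mm, flared at the rim. Sleeve up: two dogs block it 10 to 18 mm down. Sleeve back: a nipple goes in freely 21 to 29 mm, meets a spring collar (5 N rising to 9 N), locks 6.5 mm further on as the sleeve snaps up, and meets a rigid stop 1.5 mm beyond. The depth varies: feel for it. Over 25 N harms it.
- sleeve (a joint): How far the coupler's sleeve is pushed down, in m: 0 = up (locked), 0.0175 = lower stop. Its spring lifts with about 6 N at the top, 13 N at the bottom, plus a little friction. At 8 to 16 mm down (varies) dogs pop out over its rim; push it right down. Let go, it then stays back there until a plug is pressed home, when it snaps up to 0.
- sleeve_rim (a point): Centre of the sleeve's upper rim, on the coupler's axis, 92 mm above the table with the sleeve up. The knurled sleeve is 40 mm in diameter and 34 mm long below this rim; a flange dia 48 mm at its lower end has its upper face 29 mm below the rim. It slides straight down.
- contactor: Bystander: loose white and black contactor block, 75 x 45 x 81 mm. Origin under its centre.
- breaker: Bystander: loose white two-pole breaker, 70 x 36 x 76 mm. Origin under its centre.
- screwdriver: Bystander: screwdriver with black handle lying on the table. Origin under its middle.
- tape: Bystander: black roll, 90 mm in diameter, 18 mm high, lying flat. Origin under its centre.
- meter: Bystander: grey handheld meter lying flat, 140 x 75 x 41 mm. Origin under its centre.
- rack: Fixed wooden rack, 70 x 200 x 45 mm, origin under its centre, long along its y. Three holes, 21 mm wide and 34 mm deep, in a row along y at -62, 0 and 62 mm, each with a plug standing in it: grip across the row (along x) and pull straight up.
- collar (a joint): The spring collar deep in the coupler's bore, dia 17 mm, on which the nipple's tip presses: travel in m, down positive. About 0 with the sleeve up, -0.0064 with the sleeve caught back and the bore empty, about 0 again when a pressed-in plug locks, 0.0016 at its rigid stop. Its height below the mouth varies and is not given.

How it is judged:
By the outcome, as a careful person would: the job done as asked, in the order asked, and still so for the second after the job is handed in, with the robot touching nothing.
It also fails if it takes over 67 s, if anything falls off the work surface, if the arm or the gripper's body presses on something with over 40 N, if the wrist force passes 120 N, or if a joint passes its speed limit or range.

## Working session

There is one attempt and no reset: what is moved stays moved. The work goes in short steps, Python scripts to look and compute and a tool call to move; the robot and the scene stay as the last step left them, time stands still between calls to the robot, and variables do not carry over. Pictures are saved under pics/ and viewed, and the job is handed in when it is done.

Besides the shell and the picture viewer there is one more tool, called after "Call:" in YAML: its name, and indented under it one key for each argument. servo_tool: Moves the arm, as the interface text tells. Its arguments: {"type":"object","properties":{"deltas":{"type":"array","items":{"type":"object","properties":{"dx":{"type":"number"},"dy":{"type":"number"},"dz":{"type":"number"},"ax":{"type":"number"},"ay":{"type":"number"},"az":{"type":"number"},"hand":{"type":"number"}}}},"newtons":{"type":"number"}},"required":["deltas"]}

```bash
ls; mkdir -p pics; python3 - <<'E'
from plant import r, eyes
import cv2,numpy as np
s=r.get_state(); print({k:np.round(v,4).tolist() for k,v in s.items()})
for n in("side","top"):
    p,d=eyes.snapshot(n); cv2.imwrite(f'pics/{n}0.png',p[...,::-1]); np.savez(f'pics/{n}0.npz',p=p,d=d)
    m=eyes.camera_model(n); print(n,{k:np.round(v,4).tolist() if not isinstance(v,str) else v for k,v in m.items()})
E
```

```text
pics
{'clock': 0.0, 'q': [-1.1922, 0.69, -0.1945, 1.5663, 0.1573, 0.9025, -0.2151], 'qd': [-0.003, 0.0003, -0.0012, -0.0002, -0.0015, 0.0012, -0.0012], 'joint_torque': [0.0001, -52.7552, -1.2671, -15.3424, -0.0526, 0.0065, 0.0002], 'tool_pos': [0.2111, 0.5877, 0.2629], 'eef_rot': [0.1715, 0.9852, -0.0009, -0.0001], 'contact_force': [0.1888, 0.5758, -0.0585], 'moment': [-0.0271, 0.0282, -0.0006], 'opening': 0.997}
side {'fx': 407.5716, 'fy': 407.5716, 'cx': 258.8664, 'cy': 195.4991, 'pose': [[0.9435, 0.2469, -0.221, 0.362], [-0.3308, 0.6637, -0.6709, -0.5524], [-0.0189, 0.7061, 0.7079, 0.6953], [0.0, 0.0, 0.0, 1.0]]}
top {'fx': 395.6041, 'fy': 395.6041, 'cx': 255.4533, 'cy': 189.6174, 'pose': [[-0.0259, 0.9943, -0.1031, 0.4718], [-0.9986, -0.0304, -0.0422, 0.0032], [-0.0451, 0.1018, 0.9938, 0.8651], [0.0, 0.0, 0.0, 1.0]]}
```

View pics/side0.png

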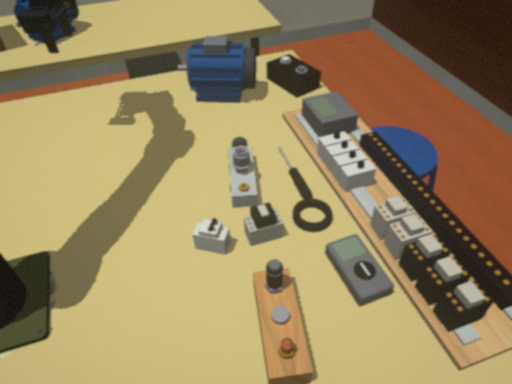

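View pics/top0.png

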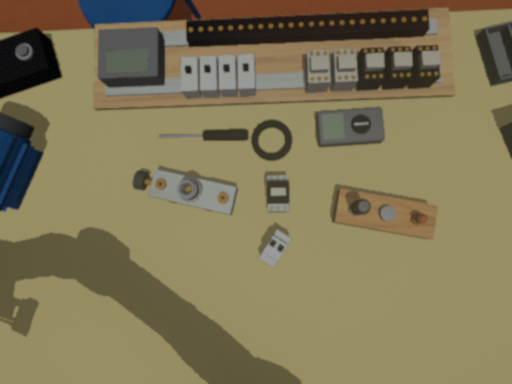

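Side view: the rack has the switch at (274,270), the blank plug at (280,315) and the silencer at (287,347). The coupler is at about (241,155). In the top view the coupler is at (188,188) and the switch at (361,207). Next I'll measure positions from both depth maps.

```bash
cat > h.py <<'E'
import numpy as np,cv2
from plant import r,eyes
def load(n,t): z=np.load(f'pics/{n}{t}.npz'); return z['p'],z['d']
def snap(n,t):
    p,d=eyes.snapshot(n); np.savez(f'pics/{n}{t}.npz',p=p,d=d); cv2.imwrite(f'pics/{n}{t}.png',p[...,::-1]); return p,d
def cloud(n,d):
    m=eyes.camera_model(n); P=np.array(m['pose']); v,u=np.mgrid[:d.shape[0],:d.shape[1]]
    c=np.stack([(u-m['cx'])/m['fx']*d,-(v-m['cy'])/m['fy']*d,-d],-1)
    w=c@P[:3,:3].T+P[:3,3]; w[d==0]=np.nan; return w
def proj(n,X):
    m=eyes.camera_model(n);P=np.array(m['pose']);c=(np.atleast_2d(X)-P[:3,3])@P[:3,:3]
    return np.stack([m['cx']+m['fx']*c[:,0]/-c[:,2], m['cy']+m['fy']*c[:,1]/c[:,2]],-1)
E
python3 - <<'E'
from h import *
print({k:v for k,v in eyes.camera_model('top').items() if k not in('pose',)})
for n in('top','side'):
    p,d=load(n,0); w=cloud(n,d)
    for (nm,(u,v)) in {'top':dict(sw=(363,207),mouth=(188,188),rack=(410,205),blank=(388,213),sil=(420,218),tab=(300,300)),'side':dict(sw=(274,266),rack=(270,310),blank=(280,314),mouth=(241,152),tab=(150,300))}[n].items():
        print(n,nm,np.round(w[v-1:v+2,u-1:u+2].reshape(-1,3)[[0,4,8]],4).tolist())
    for lab,(x0,x1,y0,y1) in dict(man=(.35,.65,-.05,.45),rack=(.35,.65,-.55,-.1)).items(): pass
    h=w[...,2]
    # components above table
    m=((h>.025)&(h<.2)&(w[...,0]<.6)&(w[...,0]>.25)).astype(np.uint8)
    k,l,st,c=cv2.connectedComponentsWithStats(m)
    for i in range(1,k):
        if st[i,4]>60: q=w[l==i]; print(n,i,st[i].tolist(),np.round(np.nanmin(q,0),3),np.round(np.nanmax(q,0),3))
E
python3 - <<'E'
import cv2
p=cv2.imread('pics/top0.png');
a=cv2.resize(p[150:250,120:250],None,fx=4,fy=4,interpolation=2);b=cv2.resize(p[170:250,320:450],None,fx=4,fy=4,interpolation=2)
import numpy as np
cv2.imwrite('pics/topz.png',np.vstack([a[:300],b[:300]]))
p=cv2.imread('pics/side0.png');
a=cv2.resize(p[120:220,190:290],None,fx=4,fy=4,interpolation=2);b=cv2.resize(p[250:350,230:330],None,fx=4,fy=4,interpolation=2)
cv2.imwrite('pics/sidez.png',np.hstack([a,b]))
E
```

```text
{'fx': 395.60408726194373, 'fy': 395.60408726194373, 'cx': 255.45325871304757, 'cy': 189.6173751722285}
top sw [[0.5125, -0.1636, 0.1177], [0.5106, -0.1656, 0.1166], [0.5087, -0.1673, 0.1166]]
top mouth [[0.5639, 0.1767, 0.0697], [0.5622, 0.1754, 0.0663], [0.5598, 0.1727, 0.0691]]
top rack [[0.5177, -0.2744, 0.0465], [0.5155, -0.276, 0.0474], [0.5135, -0.2782, 0.0463]]
top blank [[0.5021, -0.2254, 0.0601], [0.5001, -0.2278, 0.0581], [0.498, -0.2292, 0.0597]]
top sil [[0.49, -0.2817, 0.0767], [0.4879, -0.2818, 0.0814], [0.486, -0.2842, 0.0798]]
top tab [[0.3251, -0.0465, 0.0029], [0.3233, -0.0485, 0.0045], [0.3204, -0.0508, 0.0]]
top 1 [0, 173, 22, 39, 519] [0.527 0.528 0.025] [0.6   0.586 0.108]
top 2 [132, 173, 105, 42, 2585] [0.508 0.079 0.025] [0.6   0.303 0.103]
top 3 [267, 175, 23, 37, 813] [ 0.511 -0.03   0.029] [0.586 0.015 0.084]
top 5 [334, 188, 104, 51, 3484] [ 0.448 -0.331  0.025] [ 0.555 -0.123  0.12 ]
top 11 [259, 229, 33, 38, 616] [ 0.399 -0.032  0.03 ] [0.474 0.034 0.081]
side sw [[0.5095, -0.172, 0.1179], [0.511, -0.1727, 0.1151], [0.5116, -0.1759, 0.1162]]
side rack [[0.4884, -0.2088, 0.0444], [0.4893, -0.2116, 0.0451], [0.488, -0.2199, 0.0565]]
side blank [[0.4991, -0.2292, 0.0585], [0.5002, -0.2312, 0.058], [0.5016, -0.2323, 0.0555]]
side mouth [[0.5592, 0.1795, 0.0875], [0.5614, 0.1792, 0.0841], [0.5577, 0.1574, 0.0987]]
side tab [[0.2862, -0.0855, -0.0011], [0.2875, -0.087, -0.003], [0.2893, -0.0915, -0.0007]]
side 1 [177, 36, 42, 56, 1398] [0.5   0.527 0.025] [0.6   0.662 0.176]
side 2 [228, 137, 29, 64, 1402] [0.507 0.075 0.025] [0.6   0.299 0.1  ]
side 3 [243, 202, 40, 37, 994] [ 0.509 -0.034  0.025] [0.585 0.013 0.083]
side 4 [192, 218, 38, 30, 790] [ 0.397 -0.035  0.025] [0.473 0.03  0.077]
side 5 [253, 259, 60, 125, 4722] [ 0.446 -0.335  0.025] [ 0.552 -0.124  0.118]
```

View pics/topz.png

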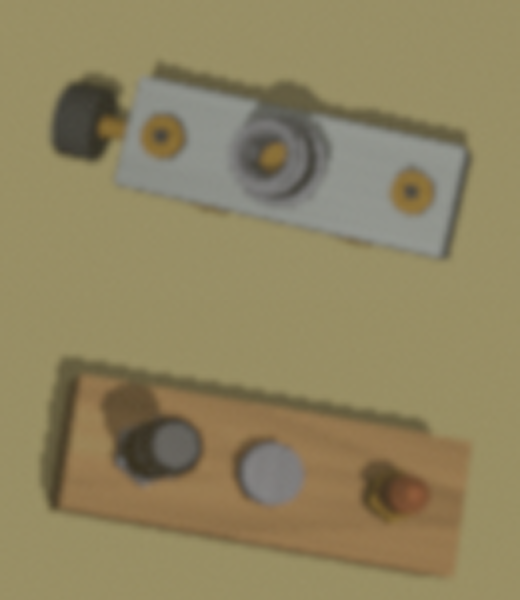

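View pics/sidez.png

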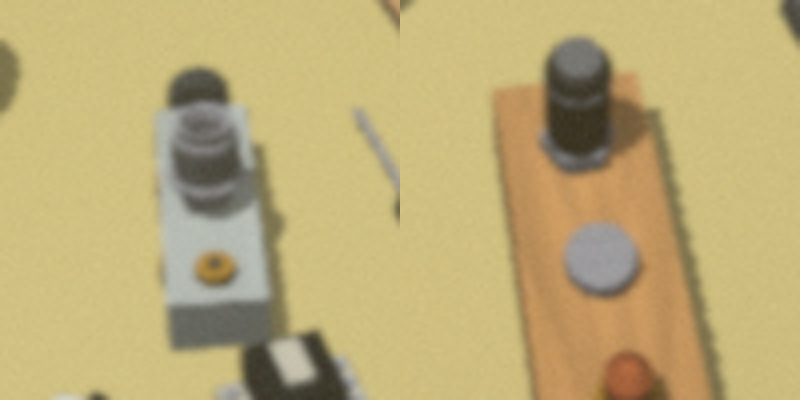

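```bash
python3 - <<'E'
from h import *
def rect(w,h0,h1,box):
    m=(w[...,2]>h0)&(w[...,2]<h1)&(w[...,0]>box[0])&(w[...,0]<box[1])&(w[...,1]>box[2])&(w[...,1]<box[3])
    m=cv2.morphologyEx(m.astype(np.uint8),cv2.MORPH_OPEN,np.ones((3,3)))
    q=w[m>0][:,:2]; R=cv2.minAreaRect((q*1000).astype(np.float32)); return np.round(R[0],1),np.round(R[1],1),round(R[2],2),len(q)
for n in('top','side'):
    w=cloud(n,load(n,0)[1])
    t=w[(abs(w[...,2])<.02)&(w[...,0]<.45)&(w[...,0]>.25)&(abs(w[...,1])<.3)]; print(n,'table z',np.median(t[:,2]))
    print(n,'rack',rect(w,.038,.053,(.4,.6,-.4,-.1)))
    print(n,'man',rect(w,.034,.047,(.47,.65,.05,.29)))
    for nm,(c,h0,h1,rr) in dict(mouth=((.562,.176),.092,.106,.025),cap=((.511,-.166),.110,.125,.02),blank=((.502,-.228),.053,.066,.025),sil=((.488,-.285),.074,.09,.02)).items():
        m=(np.hypot(w[...,0]-c[0],w[...,1]-c[1])<rr)&(w[...,2]>h0)&(w[...,2]<h1); q=w[m]
        R=cv2.minEnclosingCircle((q[:,:2]*1000).astype(np.float32)); print(n,nm,len(q),'mean',np.round(q.mean(0)*1e3,1),'medz',np.round(np.median(q[:,2])*1e3,1),'circ',np.round(R[0],1),round(R[1],1), 'pct mid',np.round((np.percentile(q,3,axis=0)+np.percentile(q,97,axis=0))*500,1)[:2])
E
```

```text
top table z 0.00029211354789221433
top rack (array([ 500.4, -227.7]), array([201.3,  70.3]), 78.31, 2773)
top man (array([563., 189.]), array([213.2,  60.1]), 75.82, 1831)
top mouth 195 mean [558.4 172.7  97.3] medz 98.1 circ [558.7 172.7] 19.7 pct mid [557.9 172. ]
top cap 121 mean [ 512.8 -166.4  116.3] medz 116.7 circ [ 512.7 -166.2] 14.2 pct mid [ 512.5 -166.6]
top blank 201 mean [ 500.2 -226.4   58.7] medz 58.8 circ [ 500.3 -226.8] 15.9 pct mid [ 500.2 -226.5]
top sil 76 mean [ 487.7 -286.8   78.5] medz 78.8 circ [ 487.9 -287.8] 9.7 pct mid [ 487.9 -287.8]
side table z -0.0012627266687762484
side rack (array([ 499.9, -229.4]), array([201.2,  70.2]), 78.5, 3538)
side man (array([561. , 186.8]), array([217.3,  59.7]), 75.96, 822)
side mouth 86 mean [558.  171.4  96.6] medz 97.0 circ [558.4 170.3] 17.9 pct mid [557.8 170.5]
side cap 125 mean [ 511.9 -169.7  115.2] medz 115.5 circ [ 513.8 -169.6] 12.3 pct mid [ 512.2 -169.2]
side blank 252 mean [ 499.4 -230.7   57.6] medz 57.7 circ [ 499.8 -229.7] 16.1 pct mid [ 499.5 -230.5]
side sil 109 mean [ 487.  -291.4   77.4] medz 77.3 circ [ 486.8 -290.4] 9.8 pct mid [ 487.5 -290.8]
```

```bash
cat >> h.py <<'E'
from scipy.spatial.transform import Rotation as Ro
def go(x,y,z,deg):
    "print deltas to get tool y axis at angle deg (world), pointing down"
    s=r.get_state(); R=Ro.from_quat(s['eef_rot']); a=np.radians(deg)
    Y=np.array([np.cos(a),np.sin(a),0]);Z=np.array([0,0,-1.]);T=Ro.from_matrix(np.stack([np.cross(Y,Z),Y,Z],1))
    d=R.inv().apply(np.array([x,y,z])-s['tool_pos'])/.06; rv=(R.inv()*T).as_rotvec(degrees=True)/6
    print('t',round(s['clock'],2),'pos',np.round(s['tool_pos'],4),'F',np.round(s['contact_force'],1),'M',np.round(s['moment'],2),'op',round(s['opening']*88.1,1),'q',np.round(s['q'],2),'\n d',np.round(d,3),'rot',np.round(rv,3))
E
python3 -c "
from h import *
go(.558,.171,.15,-14.1)"
```

```text
t 0.1 pos [0.2111 0.5877 0.263 ] F [-0.3 -0.5  0.5] M [ 0.05  0.01 -0.01] op 88.3 q [-1.19  0.69 -0.19  1.57  0.16  0.9  -0.22] 
 d [-7.788 -4.581  1.892] rot [-1.1000e-02  1.2000e-02  1.4059e+01]
```

Call:
servo_tool:
  deltas:
    - {"dx": -0.78, "dy": -0.46, "dz": 0.1, "az": 1.4, "hand": 88}
    - {"dx": -1.56, "dy": -0.92, "dz": 0.2, "az": 2.8, "hand": 88}
    - {"dx": -2.34, "dy": -1.37, "dz": 0.3, "az": 4.2, "hand": 88}
    - {"dx": -3.12, "dy": -1.83, "dz": 0.4, "az": 5.6, "hand": 88}
    - {"dx": -3.89, "dy": -2.29, "dz": 0.5, "az": 7.0, "hand": 88}
    - {"dx": -4.67, "dy": -2.75, "dz": 0.6, "az": 8.4, "hand": 88}
    - {"dx": -5.45, "dy": -3.21, "dz": 0.7, "az": 9.8, "hand": 88}
    - {"dx": -6.23, "dy": -3.66, "dz": 0.8, "az": 11.2, "hand": 88}
    - {"dx": -7.01, "dy": -4.12, "dz": 0.9, "az": 12.6, "hand": 88}
    - {"dx": -7.79, "dy": -4.58, "dz": 1.0, "az": 14.06, "hand": 88}

```text
schema error: expected keys dx, dy, dz, ax, ay, az, hand
```

```bash
python3 -c "
from h import *
go(.558,.1715,.15,-14.1)
snap('side',1);snap('top',1)
go(.558,.1715,.15,-14.1)"
```

```text
t 0.1 pos [0.2111 0.5877 0.263 ] F [-0.3 -0.5  0.5] M [ 0.05  0.01 -0.01] op 88.3 q [-1.19  0.69 -0.19  1.57  0.16  0.9  -0.22] 
 d [-7.785 -4.573  1.892] rot [-1.1000e-02  1.2000e-02  1.4059e+01]
t 0.2 pos [0.2111 0.5879 0.2632] F [0.7 0.4 0.9] M [-0.01  0.01 -0.01] op 88.2 q [-1.19  0.69 -0.19  1.57  0.16  0.9  -0.22] 
 d [-7.786 -4.576  1.893] rot [-8.0000e-03  8.0000e-03  1.4058e+01]
```

View pics/side1.png

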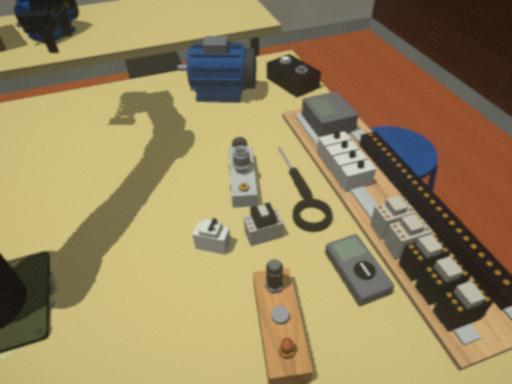

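The call needs all seven keys, and the scene is unchanged. I'll send it again.

Call:
servo_tool:
  deltas:
    - {"dx": -0.78, "dy": -0.46, "dz": 0.1, "ax": 0, "ay": 0, "az": 1.4, "hand": 88}
    - {"dx": -1.56, "dy": -0.92, "dz": 0.2, "ax": 0, "ay": 0, "az": 2.8, "hand": 88}
    - {"dx": -2.34, "dy": -1.37, "dz": 0.3, "ax": 0, "ay": 0, "az": 4.2, "hand": 88}
    - {"dx": -3.12, "dy": -1.83, "dz": 0.4, "ax": 0, "ay": 0, "az": 5.6, "hand": 88}
    - {"dx": -3.89, "dy": -2.29, "dz": 0.5, "ax": 0, "ay": 0, "az": 7.0, "hand": 88}
    - {"dx": -4.67, "dy": -2.75, "dz": 0.6, "ax": 0, "ay": 0, "az": 8.4, "hand": 88}
    - {"dx": -5.45, "dy": -3.21, "dz": 0.7, "ax": 0, "ay": 0, "az": 9.8, "hand": 88}
    - {"dx": -6.23, "dy": -3.66, "dz": 0.8, "ax": 0, "ay": 0, "az": 11.2, "hand": 88}
    - {"dx": -7.01, "dy": -4.12, "dz": 0.9, "ax": 0, "ay": 0, "az": 12.6, "hand": 88}
    - {"dx": -7.79, "dy": -4.58, "dz": 1.0, "ax": 0, "ay": 0, "az": 14.06, "hand": 88}

```text
clock: 1.45
tool_pos: [0.5592, 0.1704, 0.2035]
eef_rot: [0.79, 0.613, 0.0, -0.0]
contact_force: [0.1, 0.5, 0.3]
opening: 1.002
```

```bash
python3 -c "
from h import *
go(.558,.1715,.15,-14.1)
snap('side',1)
go(.558,.1715,.15,-14.1)"
```

```text
t 1.45 pos [0.5592 0.1704 0.2035] F [0.1 0.5 0.3] M [-0.03  0.05  0.01] op 88.2 q [-0.46  0.72  0.14  1.76 -0.15  0.67 -0.48] 
 d [ 0.012 -0.024  0.891] rot [-0.001 -0.004 -0.047]
t 1.5 pos [0.5644 0.1614 0.2033] F [ 4.9 -4.9  0.6] M [-0.39 -0.25 -0.09] op 87.9 q [-0.45  0.72  0.15  1.76 -0.15  0.67 -0.48] 
 d [ 0.139 -0.153  0.886] rot [ 0.066  0.047 -0.192]
```

View pics/side1.png

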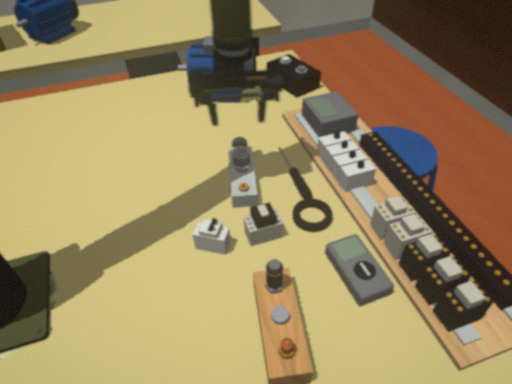

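The side view shows the jaws above the coupler, straddling it, with fingertips near (212,120) and (265,115). I'll let it settle, then go down.

Call:
servo_tool:
  deltas:
    - {"dx": 0, "dy": 0, "dz": 0.4, "ax": 0, "ay": 0, "az": 0, "hand": 88}
    - {"dx": 0, "dy": 0, "dz": 0.8, "ax": 0, "ay": 0, "az": 0, "hand": 70}
    - {"dx": 0, "dy": 0, "dz": 0.89, "ax": 0, "ay": 0, "az": 0, "hand": 60}
    - {"dx": 0, "dy": 0, "dz": 0.89, "ax": 0, "ay": 0, "az": 0, "hand": 60}

```text
clock: 2.0
tool_pos: [0.5582, 0.1718, 0.1504]
eef_rot: [0.788, 0.615, -0.0, -0.0]
contact_force: [1.1, -0.4, 0.1]
opening: 0.69
```

```bash
python3 -c "
from h import *
go(.558,.1715,.091,-14.1)
snap('side',2);snap('top',2)
go(.558,.1715,.091,-14.1)
import cv2
a=cv2.imread('pics/side2.png')[60:210,170:320];b=cv2.imread('pics/top2.png')[120:270,110:260]
cv2.imwrite('pics/c2.png',cv2.resize(np.hstack([a,b]),(800,400),interpolation=2))"
```

```text
t 2.0 pos [0.5582 0.1718 0.1504] F [ 1.1 -0.4  0.1] M [-0.12  0.06  0.05] op 60.8 q [-0.45  0.79  0.12  1.8  -0.16  0.56 -0.47] 
 d [-0.006 -0.002  0.99 ] rot [-0.002  0.     0.002]
t 2.1 pos [0.5588 0.1719 0.1512] F [-0.4  0.  -0.1] M [-0.1   0.15 -0.01] op 60.1 q [-0.45  0.79  0.12  1.8  -0.16  0.56 -0.47] 
 d [-0.011 -0.012  1.003] rot [ 0.012 -0.008  0.   ]
```

View pics/c2.png

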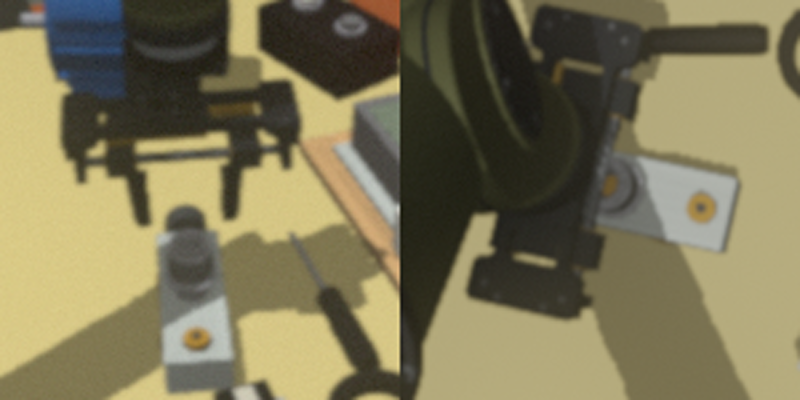

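The jaws straddle the coupler in both views. I'll descend to grip height and close gently.

Call:
servo_tool:
  deltas:
    - {"dx": 0, "dy": 0, "dz": 0.33, "ax": 0, "ay": 0, "az": 0, "hand": 60}
    - {"dx": 0, "dy": 0, "dz": 0.66, "ax": 0, "ay": 0, "az": 0, "hand": 60}
    - {"dx": 0, "dy": 0, "dz": 0.99, "ax": 0, "ay": 0, "az": 0, "hand": 60}
    - {"dx": 0, "dy": 0, "dz": 0.99, "ax": 0, "ay": 0, "az": 0, "hand": 60}
  newtons: 12

```text
clock: 2.6
tool_pos: [0.5579, 0.1716, 0.0906]
eef_rot: [0.789, 0.615, -0.001, -0.0]
contact_force: [-0.0, -0.4, -0.1]
opening: 0.685
```

Call:
servo_tool:
  deltas:
    - {"dx": 0, "dy": 0, "dz": 0, "ax": 0, "ay": 0, "az": 0, "hand": 36}
    - {"dx": 0, "dy": 0, "dz": 0, "ax": 0, "ay": 0, "az": 0, "hand": 36}
    - {"dx": 0, "dy": 0, "dz": 0, "ax": 0, "ay": 0, "az": 0, "hand": 36}
    - {"dx": 0, "dy": 0, "dz": 0, "ax": 0, "ay": 0, "az": 0, "hand": 36}
  newtons: 12

```text
clock: 3.1
tool_pos: [0.559, 0.1718, 0.0919]
eef_rot: [0.789, 0.615, 0.001, 0.0]
contact_force: [-0.0, -0.4, 6.1]
opening: 0.443
```

```bash
python3 -c "
from h import *
go(.558,.1715,.091,-14.1)"
```

```text
t 3.1 pos [0.559  0.1718 0.0919] F [-0.  -0.4  6.1] M [-0.07  0.16 -0.01] op 39.0 q [-0.43  0.89  0.1   1.82 -0.17  0.44 -0.46] 
 d [-0.009 -0.014  0.015] rot [ 0.015 -0.011 -0.003]
```

Call:
servo_tool:
  deltas:
    - {"dx": 0, "dy": 0, "dz": 0.06, "ax": 0, "ay": 0, "az": 0, "hand": 34}
    - {"dx": 0, "dy": 0, "dz": 0.12, "ax": 0, "ay": 0, "az": 0, "hand": 34}
    - {"dx": 0, "dy": 0, "dz": 0.18, "ax": 0, "ay": 0, "az": 0, "hand": 34}
    - {"dx": 0, "dy": 0, "dz": 0.24, "ax": 0, "ay": 0, "az": 0, "hand": 34}
    - {"dx": 0, "dy": 0, "dz": 0.28, "ax": 0, "ay": 0, "az": 0, "hand": 34}
    - {"dx": 0, "dy": 0, "dz": 0.28, "ax": 0, "ay": 0, "az": 0, "hand": 34}
  newtons: 30

```text
clock: 3.85
tool_pos: [0.559, 0.1718, 0.0755]
eef_rot: [0.789, 0.615, 0.001, 0.0]
contact_force: [-1.7, -0.6, 11.3]
opening: 0.44
```

```bash
python3 -c "
from h import *
go(.558,.1715,.091,-14.1)"
```

```text
t 3.85 pos [0.559  0.1718 0.0755] F [-1.7 -0.6 11.3] M [-0.13  0.39 -0.  ] op 38.7 q [-0.43  0.91  0.09  1.82 -0.18  0.41 -0.46] 
 d [-0.009 -0.014 -0.258] rot [ 0.015 -0.011 -0.004]
```

Call:
servo_tool:
  deltas:
    - {"dx": 0, "dy": 0, "dz": 0.03, "ax": 0, "ay": 0, "az": 0, "hand": 34}
    - {"dx": 0, "dy": 0, "dz": 0.06, "ax": 0, "ay": 0, "az": 0, "hand": 34}
    - {"dx": 0, "dy": 0, "dz": 0.06, "ax": 0, "ay": 0, "az": 0, "hand": 34}

```text
clock: 4.22
tool_pos: [0.559, 0.1718, 0.0742]
eef_rot: [0.789, 0.615, 0.001, 0.0]
contact_force: [-5.8, -1.0, 29.7]
opening: 0.438
```

Call:
servo_tool:
  deltas:
    - {"dx": 0, "dy": 0, "dz": -0.05, "ax": 0, "ay": 0, "az": 0, "hand": 38}
    - {"dx": 0, "dy": 0, "dz": -0.05, "ax": 0, "ay": 0, "az": 0, "hand": 50}
    - {"dx": 0, "dy": 0, "dz": -0.05, "ax": 0, "ay": 0, "az": 0, "hand": 60}
    - {"dx": 0, "dy": 0, "dz": -0.05, "ax": 0, "ay": 0, "az": 0, "hand": 65}
    - {"dx": 0, "dy": 0, "dz": -0.3, "ax": 0, "ay": 0, "az": 0, "hand": 65}
    - {"dx": 0, "dy": 0, "dz": -0.7, "ax": 0, "ay": 0, "az": 0, "hand": 70}
    - {"dx": 0, "dy": 0, "dz": -1.2, "ax": 0, "ay": 0, "az": 0, "hand": 80}
    - {"dx": 0, "dy": 0, "dz": -1.8, "ax": 0, "ay": 0, "az": 0, "hand": 88}

```text
clock: 5.22
tool_pos: [0.5571, 0.1718, 0.1795]
eef_rot: [0.788, 0.615, -0.001, -0.001]
contact_force: [0.1, -0.1, 0.3]
opening: 0.985
```

```bash
python3 -c "
from h import *
snap('side',3)
go(.5126,-.168,.20,-11.6)
a=cv2.imread('pics/side3.png')[60:210,170:320]
cv2.imwrite('pics/c3.png',cv2.resize(a,(600,600),interpolation=2))"
```

```text
t 5.28 pos [0.5598 0.1723 0.1842] F [ 0.6 -0.5  1.6] M [-0.03  0.04  0.02] op 88.0 q [-0.45  0.74  0.13  1.78 -0.16  0.62 -0.47] 
 d [-5.692  0.621 -0.282] rot [ 0.047 -0.034 -0.418]
```

View pics/c3.png

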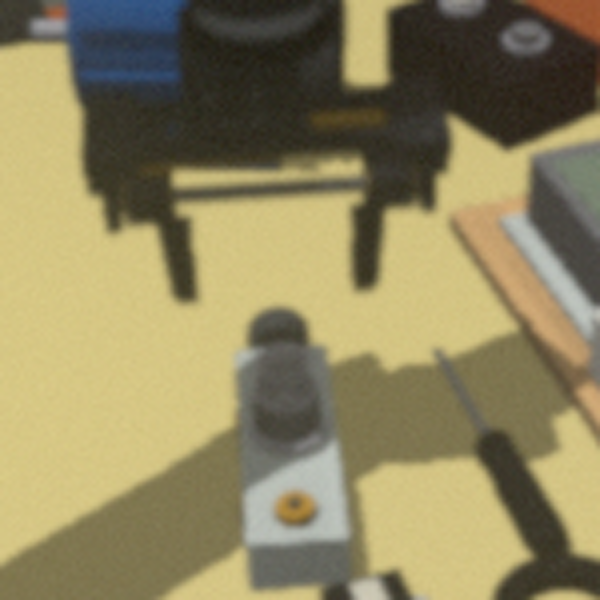

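The sleeve looks seated low on the block, with its flange near row 440 of the crop. I'll move over the rack and check again without the arm's shadow.

Call:
servo_tool:
  deltas:
    - {"dx": -0.7, "dy": 0.08, "dz": -0.25, "ax": 0, "ay": 0, "az": -0.05, "hand": 80}
    - {"dx": -1.5, "dy": 0.16, "dz": -0.28, "ax": 0, "ay": 0, "az": -0.1, "hand": 75}
    - {"dx": -2.3, "dy": 0.25, "dz": -0.28, "ax": 0, "ay": 0, "az": -0.15, "hand": 70}
    - {"dx": -3.1, "dy": 0.34, "dz": -0.28, "ax": 0, "ay": 0, "az": -0.22, "hand": 70}
    - {"dx": -3.9, "dy": 0.43, "dz": -0.28, "ax": 0, "ay": 0, "az": -0.3, "hand": 70}
    - {"dx": -4.7, "dy": 0.52, "dz": -0.28, "ax": 0, "ay": 0, "az": -0.36, "hand": 70}
    - {"dx": -5.3, "dy": 0.58, "dz": -0.28, "ax": 0, "ay": 0, "az": -0.42, "hand": 70}
    - {"dx": -5.69, "dy": 0.62, "dz": -0.28, "ax": 0, "ay": 0, "az": -0.42, "hand": 70}
    - {"dx": -5.69, "dy": 0.62, "dz": -0.28, "ax": 0, "ay": 0, "az": -0.42, "hand": 70}
    - {"dx": -5.69, "dy": 0.62, "dz": -0.28, "ax": 0, "ay": 0, "az": -0.42, "hand": 70}

```text
clock: 6.52
tool_pos: [0.5112, -0.1668, 0.1954]
eef_rot: [0.774, 0.633, 0.0, -0.001]
contact_force: [0.2, 0.7, 1.3]
opening: 0.797
```

```bash
python3 -c "
from h import *
snap('side',4); snap('top',4)
go(.5126,-.168,.14,-11.6)
a=cv2.imread('pics/side4.png')[110:210,190:290]; o=cv2.imread('pics/side0.png')[110:210,190:290];b=cv2.imread('pics/side4.png')[210:310,220:320];c=cv2.imread('pics/top4.png')[150:250,140:240]
cv2.imwrite('pics/c4.png',cv2.resize(np.vstack([np.hstack([o,a]),np.hstack([c,b])]),(600,600),interpolation=2))
for n,t in(('side',0),('side',4),('top',0),('top',4)):
  w=cloud(n,load(n,t)[1]); rr=np.hypot(w[...,0]-.5588,w[...,1]-.1715)
  print(n,t,[ (h,int(((rr<.028)&(rr>.017)&(abs(w[...,2]*1000-h)<3)).sum())) for h in range(40,104,6)])
"
```

```text
t 6.62 pos [ 0.5114 -0.1665  0.1953] F [-0.7  0.4 -0.1] M [-0.03  0.07 -0.03] op 70.1 q [ 0.21  0.67  0.03  1.9  -0.04  0.56  0.07] 
 d [-0.022  0.024  0.922] rot [-0.003 -0.011  0.028]
side 0 [(40, 105), (46, 0), (52, 2), (58, 46), (64, 44), (70, 35), (76, 35), (82, 32), (88, 45), (94, 3), (100, 6)]
side 4 [(40, 31), (46, 23), (52, 27), (58, 15), (64, 17), (70, 19), (76, 24), (82, 13), (88, 1), (94, 3), (100, 5)]
top 0 [(40, 146), (46, 5), (52, 0), (58, 12), (64, 75), (70, 12), (76, 12), (82, 11), (88, 21), (94, 47), (100, 12)]
top 4 [(40, 130), (46, 12), (52, 76), (58, 8), (64, 11), (70, 14), (76, 18), (82, 30), (88, 3), (94, 0), (100, 13)]
```

View pics/c4.png

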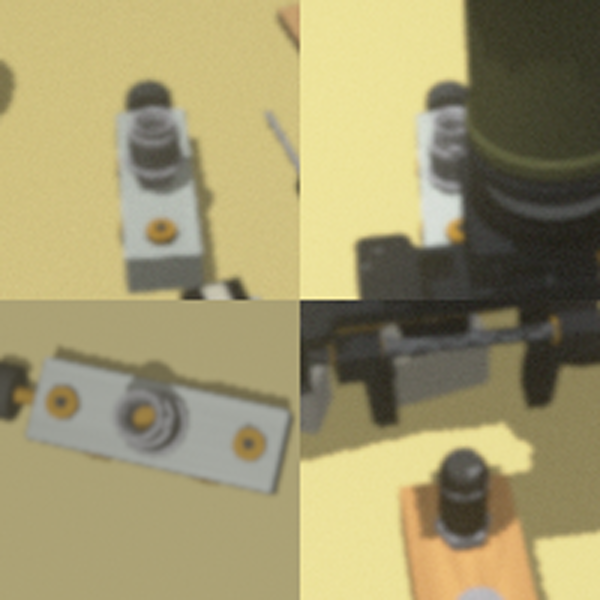

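The sleeve holds itself back: the flange face moved from about 64 to 52 mm and stayed there with nothing touching it. Next is the switch.

Call:
servo_tool:
  deltas:
    - {"dx": -0.02, "dy": 0.03, "dz": 0.4, "ax": 0, "ay": 0, "az": 0, "hand": 60}
    - {"dx": -0.02, "dy": 0.03, "dz": 0.9, "ax": 0, "ay": 0, "az": 0, "hand": 60}
    - {"dx": -0.02, "dy": 0.03, "dz": 1.4, "ax": 0, "ay": 0, "az": 0, "hand": 60}
    - {"dx": -0.02, "dy": 0.03, "dz": 1.72, "ax": 0, "ay": 0, "az": 0, "hand": 60}
    - {"dx": -0.02, "dy": 0.03, "dz": 1.72, "ax": 0, "ay": 0, "az": 0, "hand": 60}
  newtons: 15

```text
clock: 7.25
tool_pos: [0.512, -0.1684, 0.0909]
eef_rot: [0.774, 0.633, -0.001, -0.001]
contact_force: [0.1, -0.2, -0.1]
opening: 0.679
```

```bash
python3 -c "
from h import *
snap('side',5); snap('top',5)
go(.5130,-.168,.092,-11.6)
a=cv2.imread('pics/side5.png')[220:320,220:320]; b=cv2.imread('pics/top5.png')[160:260,310:410]
cv2.imwrite('pics/c5.png',cv2.resize(np.hstack([a,b]),(800,400),interpolation=2))
"
```

```text
t 7.35 pos [ 0.5131 -0.1693  0.0925] F [-0.1 -0.3  0.3] M [-0.06  0.1  -0.  ] op 60.0 q [ 0.22  0.85  0.02  1.95 -0.05  0.34  0.08] 
 d [ 0.021 -0.005  0.009] rot [ 0.004 -0.004  0.012]
```

View pics/c5.png

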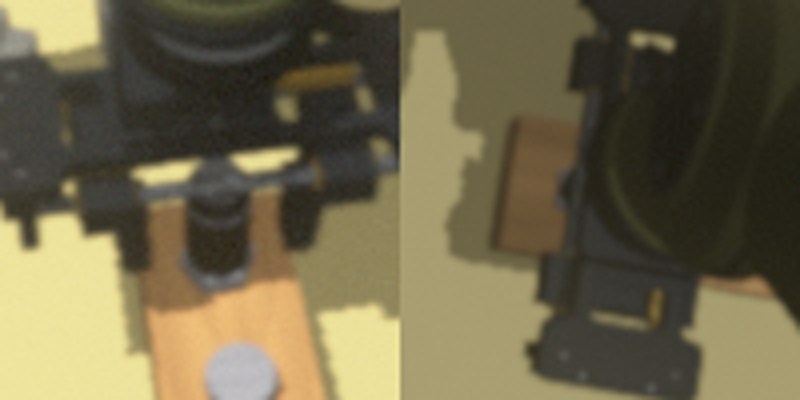

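The switch stands centred between the jaws, at about (218,215) in the left crop. I'll close on it.

Call:
servo_tool:
  deltas:
    - {"dx": 0.02, "dy": 0, "dz": 0.01, "ax": 0, "ay": 0, "az": 0, "hand": 36}
    - {"dx": 0.02, "dy": 0, "dz": 0.01, "ax": 0, "ay": 0, "az": 0, "hand": 26}
    - {"dx": 0.02, "dy": 0, "dz": 0.01, "ax": 0, "ay": 0, "az": 0, "hand": 26}
    - {"dx": 0.02, "dy": 0, "dz": 0.01, "ax": 0, "ay": 0, "az": 0, "hand": 26}
    - {"dx": 0.02, "dy": 0, "dz": 0.01, "ax": 0, "ay": 0, "az": 0, "hand": 26}
  newtons: 15

```text
clock: 7.98
tool_pos: [0.5131, -0.169, 0.0918]
eef_rot: [0.775, 0.632, 0.0, 0.0]
contact_force: [-0.6, -0.4, 4.8]
opening: 0.335
```

Call:
servo_tool:
  deltas:
    - {"dx": 0, "dy": 0, "dz": 0, "ax": 0, "ay": 0, "az": 0, "hand": 24}
    - {"dx": 0, "dy": 0, "dz": 0, "ax": 0, "ay": 0, "az": 0, "hand": 24}
  newtons: 40

```text
clock: 8.22
tool_pos: [0.5131, -0.169, 0.0918]
eef_rot: [0.775, 0.632, 0.0, 0.0]
contact_force: [0.3, 0.8, 5.8]
opening: 0.331
```

```bash
python3 -c "
from h import *
go(.5130,-.168,.192,-11.6)
"
```

```text
t 8.22 pos [ 0.5131 -0.169   0.0918] F [0.3 0.8 5.8] M [-0.01  0.13  0.05] op 29.2 q [ 0.22  0.85  0.02  1.95 -0.05  0.34  0.08] 
 d [ 0.016 -0.004 -1.67 ] rot [ 0.007 -0.    -0.   ]
```

Call:
servo_tool:
  deltas:
    - {"dx": 0, "dy": 0, "dz": -0.2, "ax": 0, "ay": 0, "az": 0, "hand": 24}
    - {"dx": 0, "dy": 0, "dz": -0.5, "ax": 0, "ay": 0, "az": 0, "hand": 24}
    - {"dx": 0, "dy": 0, "dz": -0.9, "ax": 0, "ay": 0, "az": 0, "hand": 24}
    - {"dx": 0, "dy": 0, "dz": -1.4, "ax": 0, "ay": 0, "az": 0, "hand": 24}
    - {"dx": 0, "dy": 0, "dz": -1.9, "ax": 0, "ay": 0, "az": 0, "hand": 24}
    - {"dx": 0, "dy": 0, "dz": -2.1, "ax": 0, "ay": 0, "az": 0, "hand": 24}
    - {"dx": 0, "dy": 0, "dz": -2.1, "ax": 0, "ay": 0, "az": 0, "hand": 24}

```text
clock: 9.1
tool_pos: [0.5129, -0.1689, 0.2178]
eef_rot: [0.775, 0.632, 0.0, 0.0]
contact_force: [-0.2, -0.3, -1.8]
opening: 0.327
```

```bash
python3 -c "
from h import *
snap('side',6);snap('top',6)
go(.5588,.1715,.22,-14.1)
print(r.get_state()['eef_rot'])
"
```

```text
t 9.2 pos [ 0.5122 -0.1686  0.2166] F [-0.5 -0.5 -1.1] M [-0.03  0.05 -0.02] op 28.9 q [ 0.21  0.64  0.04  1.88 -0.04  0.62  0.07] 
 d [ 5.71  -0.377 -0.055] rot [-0.019 -0.001  0.419]
[ 7.74869932e-01  6.32119961e-01 -5.38689011e-04 -8.08509554e-04]
```

View pics/side6.png

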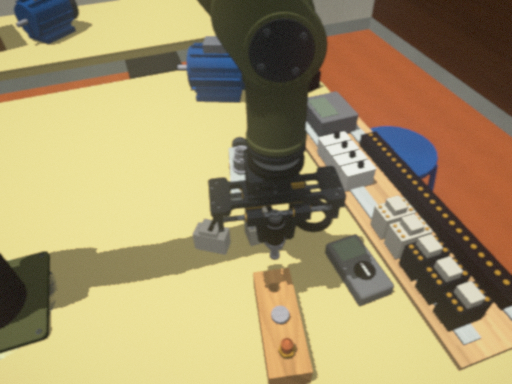

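View pics/top6.png

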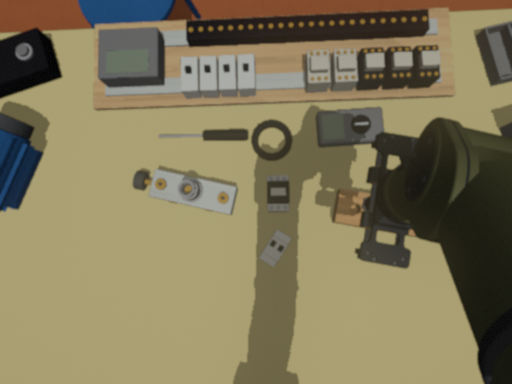

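The switch is held, with its nipple at about (276,250) in the side view, and the rack and bystanders are undisturbed. I'll carry it to just above the coupler.

Call:
servo_tool:
  deltas:
    - {"dx": 0.6, "dy": -0.04, "dz": -0.05, "ax": 0, "ay": 0, "az": 0.04, "hand": 24}
    - {"dx": 1.4, "dy": -0.1, "dz": -0.05, "ax": 0, "ay": 0, "az": 0.1, "hand": 24}
    - {"dx": 2.2, "dy": -0.15, "dz": -0.05, "ax": 0, "ay": 0, "az": 0.16, "hand": 24}
    - {"dx": 3.0, "dy": -0.2, "dz": -0.05, "ax": 0, "ay": 0, "az": 0.22, "hand": 24}
    - {"dx": 3.8, "dy": -0.25, "dz": -0.05, "ax": 0, "ay": 0, "az": 0.28, "hand": 24}
    - {"dx": 4.6, "dy": -0.3, "dz": -0.05, "ax": 0, "ay": 0, "az": 0.34, "hand": 24}
    - {"dx": 5.3, "dy": -0.35, "dz": -0.05, "ax": 0, "ay": 0, "az": 0.4, "hand": 24}
    - {"dx": 5.71, "dy": -0.38, "dz": -0.0, "ax": 0, "ay": 0, "az": 0.42, "hand": 24}
    - {"dx": 5.71, "dy": -0.38, "dz": 0.2, "ax": 0, "ay": 0, "az": 0.42, "hand": 24}
    - {"dx": 5.71, "dy": -0.38, "dz": 0.2, "ax": 0, "ay": 0, "az": 0.42, "hand": 24}

```text
clock: 10.45
tool_pos: [0.558, 0.169, 0.2034]
eef_rot: [0.789, 0.614, -0.003, -0.0]
contact_force: [0.8, -1.5, -1.1]
opening: 0.333
```

Call:
servo_tool:
  deltas:
    - {"dx": 0, "dy": 0, "dz": 0, "ax": 0, "ay": 0, "az": 0, "hand": 24}
    - {"dx": 0, "dy": 0, "dz": 0, "ax": 0, "ay": 0, "az": 0, "hand": 24}

```text
clock: 10.7
tool_pos: [0.5596, 0.17, 0.2058]
eef_rot: [0.789, 0.614, 0.0, 0.0]
contact_force: [-0.6, 0.2, -1.4]
opening: 0.33
```

```bash
python3 -c "
from h import *
p,d=snap('side',7);snap('top',7)
go(.5588,.1715,.19,-14.1)
w=cloud('side',d)
a=cv2.imread('pics/side7.png')[90:210,180:300]; b=cv2.imread('pics/top7.png')[140:260,120:240]
cv2.imwrite('pics/c7.png',cv2.resize(np.hstack([a,b]),(800,400),interpolation=2))
for v in range(110,165,3): print(v,[ (u,*np.round(w[v,u]*1000).astype(int)) for u in range(234,250,4)])
"
```

```text
t 10.8 pos [0.5596 0.1706 0.2058] F [-0.6 -0.  -1.6] M [-0.09  0.11 -0.01] op 29.0 q [-0.45  0.71  0.13  1.76 -0.13  0.68 -0.5 ] 
 d [ 0.011 -0.016  0.264] rot [ 0.005 -0.002 -0.013]
110 [(234, np.int64(547), np.int64(160), np.int64(216)), (238, np.int64(555), np.int64(157), np.int64(216)), (242, np.int64(563), np.int64(155), np.int64(215)), (246, np.int64(572), np.int64(157), np.int64(212))]
113 [(234, np.int64(547), np.int64(162), np.int64(207)), (238, np.int64(554), np.int64(158), np.int64(208)), (242, np.int64(564), np.int64(159), np.int64(205)), (246, np.int64(572), np.int64(157), np.int64(204))]
116 [(234, np.int64(546), np.int64(162), np.int64(200)), (238, np.int64(554), np.int64(159), np.int64(200)), (242, np.int64(563), np.int64(157), np.int64(199)), (246, np.int64(571), np.int64(156), np.int64(198))]
119 [(234, np.int64(546), np.int64(162), np.int64(192)), (238, np.int64(554), np.int64(159), np.int64(193)), (242, np.int64(563), np.int64(158), np.int64(191)), (246, np.int64(572), np.int64(159), np.int64(188))]
122 [(234, np.int64(546), np.int64(164), np.int64(183)), (238, np
[... 2388 characters left out ...]
4(155), np.int64(94)), (246, np.int64(568), np.int64(161), np.int64(87))]
158 [(234, np.int64(541), np.int64(170), np.int64(79)), (238, np.int64(548), np.int64(159), np.int64(85)), (242, np.int64(557), np.int64(157), np.int64(84)), (246, np.int64(567), np.int64(159), np.int64(80))]
161 [(234, np.int64(539), np.int64(163), np.int64(76)), (238, np.int64(546), np.int64(156), np.int64(79)), (242, np.int64(554), np.int64(150), np.int64(81)), (246, np.int64(565), np.int64(153), np.int64(76))]
164 [(234, np.int64(538), np.int64(163), np.int64(67)), (238, np.int64(546), np.int64(157), np.int64(69)), (242, np.int64(555), np.int64(153), np.int64(70)), (246, np.int64(565), np.int64(154), np.int64(66))]
```

View pics/c7.png

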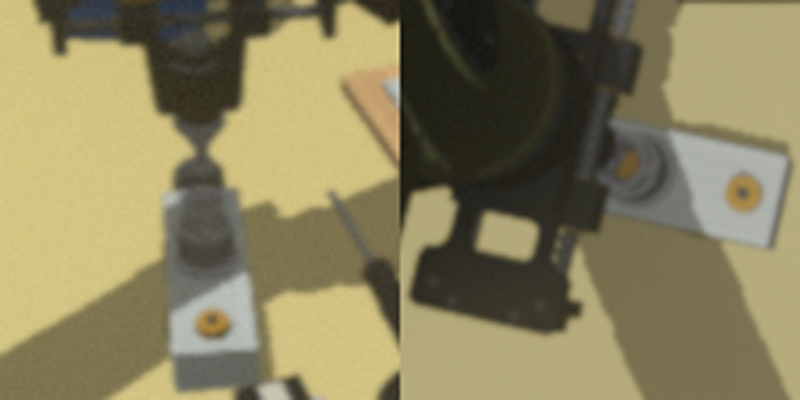

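```bash
cat > ov.py <<'E'
from h import *
def ring(c,rad,z): 
    a=np.linspace(0,2*np.pi,40); return np.stack([c[0]+rad*np.cos(a),c[1]+rad*np.sin(a),z+0*a],1)
def overlay(n,t,sw,tipz,mo,crop,k,out,slz=.080):
    im=cv2.imread(f'pics/{n}{t}.png')[crop[1]:crop[3],crop[0]:crop[2]]; im=cv2.resize(im,None,fx=k,fy=k,interpolation=2); raw=im.copy()
    L=[(ring(mo,.0175,.1),(0,0,255)),(ring(mo,.010,.0985),(0,0,255)),(ring(mo,.024,slz-.029),(0,0,255))]
    if sw is not None: L+=[(ring(sw,.007,tipz),(0,255,0)),(ring(sw,.009,tipz+.008),(0,255,0)),(ring(sw,.009,tipz+.024),(0,255,0)),(ring(sw,.009,tipz+.038),(0,255,0)),(ring(sw,.0175,tipz+.048),(255,0,0)),(ring(sw,.015,tipz+.098),(255,0,0)),(ring(sw,.011,tipz+.106),(255,0,0))]
    for q,c in L: cv2.polylines(im,[np.round((proj(n,q)-np.array(crop[:2])+.5)*k*16).astype(np.int32)],True,c,1,cv2.LINE_AA,4)
    cv2.imwrite(out,np.hstack([raw,im]))
E
python3 -c "
from ov import *
overlay('side',7,(.5596,.1706),.125,(.5588,.1715),(210,90,270,175),6,'pics/o7.png')
overlay('side',6,(.5128,-.1688),.1364,(.5588,.1715),(240,190,310,290),5,'pics/o6.png')
overlay('top',0,(.513,-.168),.011,(.5588,.1715),(160,165,220,220),6,'pics/ot0.png',.092)
overlay('side',0,(.513,-.168),.011,(.5588,.1715),(210,120,270,200),6,'pics/os0.png',.092)
"
```

```text
(no output)
```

View pics/o7.png

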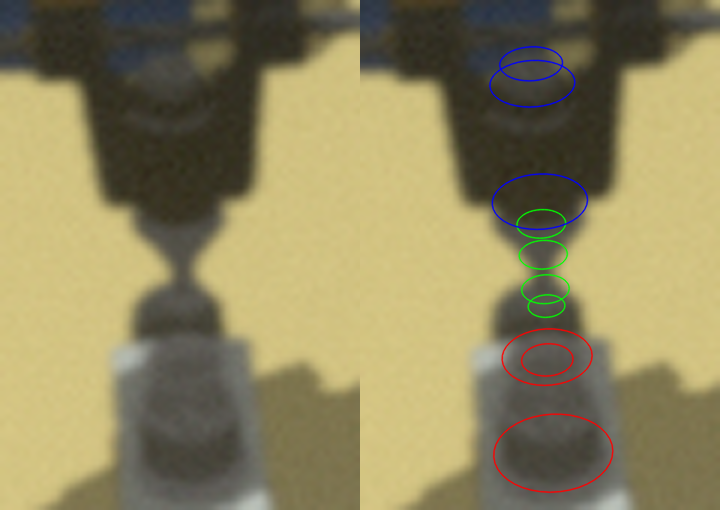

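View pics/o6.png

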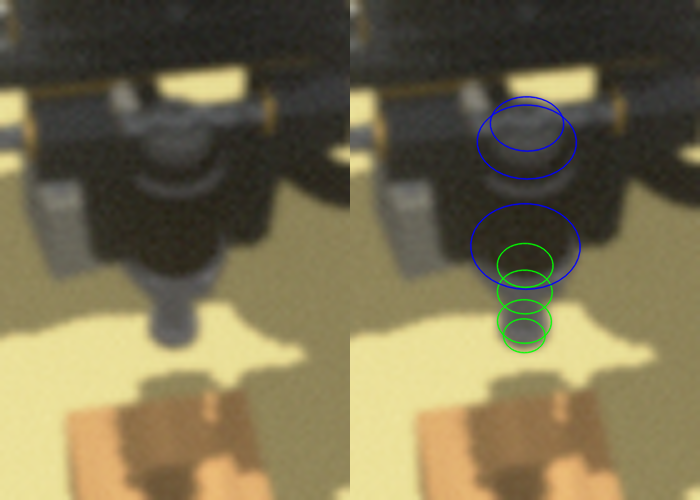

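View pics/ot0.png

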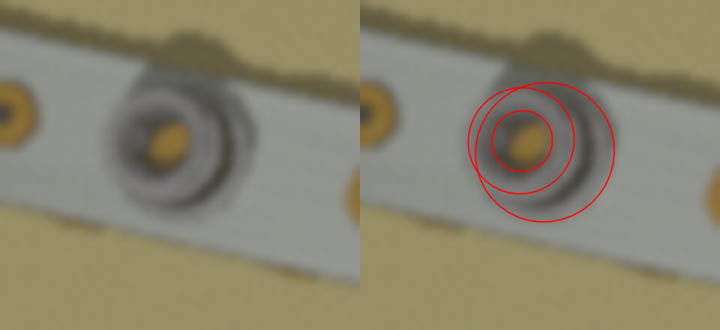

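View pics/os0.png

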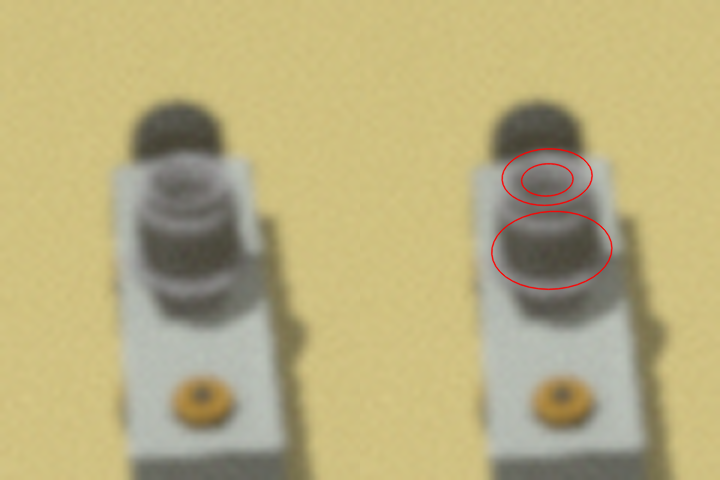

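The overlays put the switch and mouth within about 1–2 mm across the jaws. The jaw contact already fixes the position along them. Relative measurements from both cameras give a target of about (0.5587, 0.1705). I'll approach the rim and feel for it.

```bash
python3 -c "
from h import *
go(.5587,.1706,.184,-14.1)
"
```

```text
t 10.8 pos [0.5596 0.1706 0.2058] F [-0.6 -0.  -1.6] M [-0.09  0.11 -0.01] op 29.0 q [-0.45  0.71  0.13  1.76 -0.13  0.68 -0.5 ] 
 d [-0.004 -0.014  0.364] rot [ 0.005 -0.002 -0.013]
```

Call:
servo_tool:
  deltas:
    - {"dx": 0, "dy": -0.015, "dz": 0.12, "ax": 0, "ay": 0, "az": 0, "hand": 24}
    - {"dx": 0, "dy": -0.015, "dz": 0.24, "ax": 0, "ay": 0, "az": 0, "hand": 24}
    - {"dx": 0, "dy": -0.015, "dz": 0.36, "ax": 0, "ay": 0, "az": 0, "hand": 24}
    - {"dx": 0, "dy": -0.015, "dz": 0.36, "ax": 0, "ay": 0, "az": 0, "hand": 24}
    - {"dx": 0, "dy": -0.015, "dz": 0.36, "ax": 0, "ay": 0, "az": 0, "hand": 24}

```text
clock: 11.42
tool_pos: [0.5586, 0.1715, 0.1839]
eef_rot: [0.789, 0.615, 0.0, 0.0]
contact_force: [-0.9, -0.6, -0.7]
opening: 0.332
```

Call:
servo_tool:
  deltas:
    - {"dx": 0, "dy": 0, "dz": 0.02, "ax": 0, "ay": 0, "az": 0, "hand": 24}
    - {"dx": 0, "dy": 0, "dz": 0.04, "ax": 0, "ay": 0, "az": 0, "hand": 24}
    - {"dx": 0, "dy": 0, "dz": 0.06, "ax": 0, "ay": 0, "az": 0, "hand": 24}
    - {"dx": 0, "dy": 0, "dz": 0.06, "ax": 0, "ay": 0, "az": 0, "hand": 24}

```text
clock: 11.92
tool_pos: [0.5584, 0.1715, 0.1802]
eef_rot: [0.789, 0.615, -0.0, -0.0]
contact_force: [0.2, -0.4, -1.2]
opening: 0.333
```

```bash
python3 -c "
from ov import *
snap('side',8); snap('top',8)
go(.5587,.1706,.180,-14.1)
p=r.get_state()['tool_pos']
overlay('side',8,p[:2],p[2]-.0808,(.5587,.1706),(210,90,270,175),6,'pics/o8.png')
"
```

```text
t 12.03 pos [0.5585 0.1715 0.1803] F [-0.8  0.1 -1.2] M [-0.1   0.09 -0.02] op 29.1 q [-0.45  0.75  0.12  1.78 -0.14  0.62 -0.49] 
 d [-0.014  0.007  0.005] rot [ 0.    -0.001 -0.002]
```

View pics/o8.png

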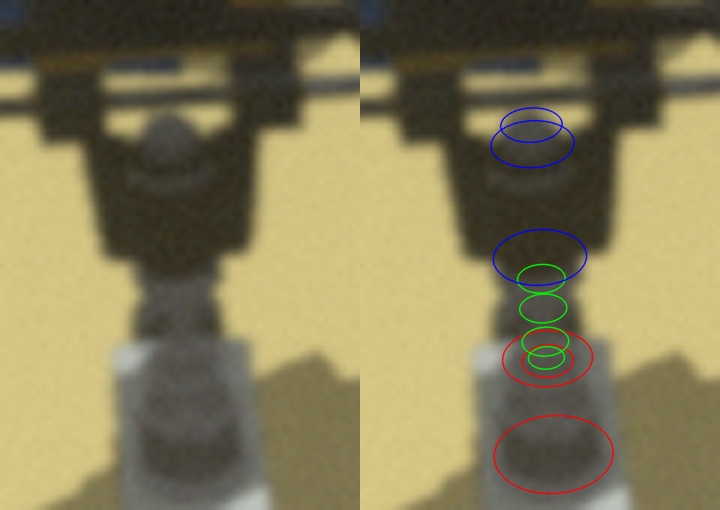

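Call:
servo_tool:
  deltas:
    - {"dx": -0.008, "dy": 0, "dz": 0.02, "ax": 0, "ay": 0, "az": 0, "hand": 24}
    - {"dx": -0.008, "dy": 0, "dz": 0.04, "ax": 0, "ay": 0, "az": 0, "hand": 24}
    - {"dx": -0.008, "dy": 0, "dz": 0.06, "ax": 0, "ay": 0, "az": 0, "hand": 24}
    - {"dx": -0.008, "dy": 0, "dz": 0.06, "ax": 0, "ay": 0, "az": 0, "hand": 24}

```text
clock: 12.52
tool_pos: [0.5583, 0.1711, 0.1766]
eef_rot: [0.789, 0.615, -0.0, -0.0]
contact_force: [0.2, 0.4, -1.6]
opening: 0.332
```

Call:
servo_tool:
  deltas:
    - {"dx": 0, "dy": 0, "dz": 0.02, "ax": 0, "ay": 0, "az": 0, "hand": 24}
    - {"dx": 0, "dy": 0, "dz": 0.04, "ax": 0, "ay": 0, "az": 0, "hand": 24}
    - {"dx": 0, "dy": 0, "dz": 0.06, "ax": 0, "ay": 0, "az": 0, "hand": 24}
    - {"dx": 0, "dy": 0, "dz": 0.06, "ax": 0, "ay": 0, "az": 0, "hand": 24}

```text
clock: 13.02
tool_pos: [0.5583, 0.171, 0.173]
eef_rot: [0.789, 0.615, -0.0, -0.0]
contact_force: [0.1, 0.1, -1.2]
opening: 0.33
```

Call:
servo_tool:
  deltas:
    - {"dx": 0, "dy": 0, "dz": 0.02, "ax": 0, "ay": 0, "az": 0, "hand": 24}
    - {"dx": 0, "dy": 0, "dz": 0.04, "ax": 0, "ay": 0, "az": 0, "hand": 24}
    - {"dx": 0, "dy": 0, "dz": 0.05, "ax": 0, "ay": 0, "az": 0, "hand": 24}
    - {"dx": 0, "dy": 0, "dz": 0.05, "ax": 0, "ay": 0, "az": 0, "hand": 24}

```text
clock: 13.52
tool_pos: [0.5584, 0.1711, 0.1701]
eef_rot: [0.789, 0.615, -0.0, -0.0]
contact_force: [-0.5, -0.3, -1.3]
opening: 0.326
```

Call:
servo_tool:
  deltas:
    - {"dx": 0, "dy": 0, "dz": 0.03, "ax": 0, "ay": 0, "az": 0, "hand": 24}
    - {"dx": 0, "dy": 0, "dz": 0.06, "ax": 0, "ay": 0, "az": 0, "hand": 24}
    - {"dx": 0, "dy": 0, "dz": 0.09, "ax": 0, "ay": 0, "az": 0, "hand": 24}
    - {"dx": 0, "dy": 0, "dz": 0.12, "ax": 0, "ay": 0, "az": 0, "hand": 24}
    - {"dx": 0, "dy": 0, "dz": 0.12, "ax": 0, "ay": 0, "az": 0, "hand": 24}

```text
clock: 14.15
tool_pos: [0.5582, 0.171, 0.1627]
eef_rot: [0.789, 0.615, -0.0, -0.0]
contact_force: [-0.9, 0.1, -0.8]
opening: 0.331
```

```bash
python3 -c "
from ov import *
go(.5587,.1706,.150,-14.1)
snap('side',9)
a=cv2.imread('pics/side9.png')[100:190,200:290]
cv2.imwrite('pics/c9.png',cv2.resize(a,(600,600),interpolation=2))
"
```

```text
t 14.15 pos [0.5582 0.171  0.1627] F [-0.9  0.1 -0.8] M [-0.09  0.03  0.  ] op 29.1 q [-0.44  0.77  0.11  1.79 -0.14  0.58 -0.49] 
 d [-0.005  0.009  0.212] rot [-0.003  0.002 -0.002]
```

View pics/c9.png

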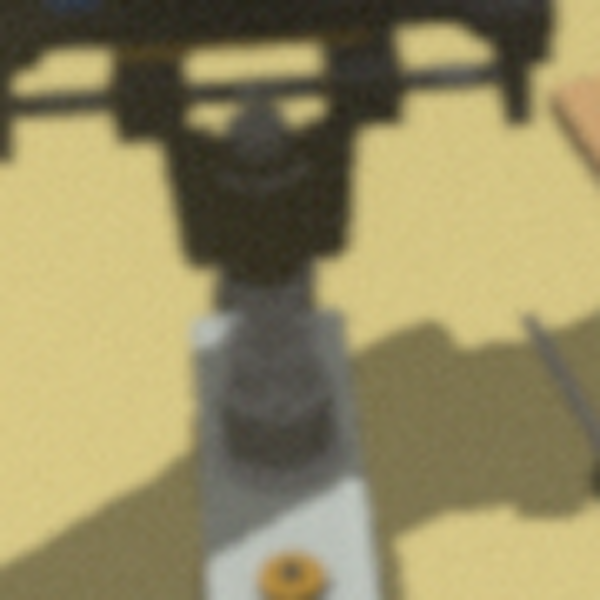

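The nipple is about 18 mm into the bore and moving freely, with the nut just above the mouth. Next I'll feel for the collar.

Call:
servo_tool:
  deltas:
    - {"dx": 0, "dy": 0.005, "dz": 0.02, "ax": 0, "ay": 0, "az": 0, "hand": 24}
    - {"dx": 0, "dy": 0.005, "dz": 0.04, "ax": 0, "ay": 0, "az": 0, "hand": 24}
    - {"dx": 0, "dy": 0.005, "dz": 0.06, "ax": 0, "ay": 0, "az": 0, "hand": 24}
    - {"dx": 0, "dy": 0.005, "dz": 0.06, "ax": 0, "ay": 0, "az": 0, "hand": 24}

```text
clock: 14.7
tool_pos: [0.5586, 0.171, 0.1592]
eef_rot: [0.789, 0.615, -0.0, -0.0]
contact_force: [0.2, 0.1, -1.3]
opening: 0.331
```

Call:
servo_tool:
  deltas:
    - {"dx": 0, "dy": 0, "dz": 0.02, "ax": 0, "ay": 0, "az": 0, "hand": 24}
    - {"dx": 0, "dy": 0, "dz": 0.04, "ax": 0, "ay": 0, "az": 0, "hand": 24}
    - {"dx": 0, "dy": 0, "dz": 0.05, "ax": 0, "ay": 0, "az": 0, "hand": 24}
    - {"dx": 0, "dy": 0, "dz": 0.05, "ax": 0, "ay": 0, "az": 0, "hand": 24}

```text
clock: 15.2
tool_pos: [0.5586, 0.171, 0.1562]
eef_rot: [0.789, 0.615, -0.0, -0.0]
contact_force: [0.1, 0.1, -1.9]
opening: 0.331
```

Call:
servo_tool:
  deltas:
    - {"dx": 0, "dy": 0, "dz": 0.02, "ax": 0, "ay": 0, "az": 0, "hand": 24}
    - {"dx": 0, "dy": 0, "dz": 0.04, "ax": 0, "ay": 0, "az": 0, "hand": 24}
    - {"dx": 0, "dy": 0, "dz": 0.04, "ax": 0, "ay": 0, "az": 0, "hand": 24}

```text
clock: 15.58
tool_pos: [0.5588, 0.1711, 0.1542]
eef_rot: [0.789, 0.615, 0.0, 0.0]
contact_force: [-0.6, 0.3, 2.8]
opening: 0.327
```

Call:
servo_tool:
  deltas:
    - {"dx": 0, "dy": 0, "dz": 0.02, "ax": 0, "ay": 0, "az": 0, "hand": 24}
    - {"dx": 0, "dy": 0, "dz": 0.04, "ax": 0, "ay": 0, "az": 0, "hand": 24}
    - {"dx": 0, "dy": 0, "dz": 0.04, "ax": 0, "ay": 0, "az": 0, "hand": 24}

```text
clock: 15.95
tool_pos: [0.5588, 0.1711, 0.1517]
eef_rot: [0.789, 0.615, 0.0, 0.0]
contact_force: [-0.7, 0.3, 5.1]
opening: 0.334
```

The collar engaged at about TCP z 0.155, so I expect it to lock near 0.148. Small steps from here.

Call:
servo_tool:
  deltas:
    - {"dx": 0, "dy": 0, "dz": 0.02, "ax": 0, "ay": 0, "az": 0, "hand": 24}
    - {"dx": 0, "dy": 0, "dz": 0.035, "ax": 0, "ay": 0, "az": 0, "hand": 24}
    - {"dx": 0, "dy": 0, "dz": 0.035, "ax": 0, "ay": 0, "az": 0, "hand": 24}

```text
clock: 16.32
tool_pos: [0.5588, 0.171, 0.1492]
eef_rot: [0.789, 0.615, 0.0, 0.0]
contact_force: [-0.5, 0.8, 1.9]
opening: 0.33
```

Call:
servo_tool:
  deltas:
    - {"dx": 0, "dy": 0, "dz": 0.015, "ax": 0, "ay": 0, "az": 0, "hand": 24}
    - {"dx": 0, "dy": 0, "dz": 0.015, "ax": 0, "ay": 0, "az": 0, "hand": 24}

```text
clock: 16.58
tool_pos: [0.5588, 0.171, 0.1488]
eef_rot: [0.789, 0.615, 0.0, 0.0]
contact_force: [-0.8, -0.5, 6.1]
opening: 0.328
```

The force dropped from 5.1 to 1.9 N, which may be the snap. I'll check the sleeve in the camera.

```bash
python3 -c "
from ov import *
snap('side',10);p,d=snap('top',10)
for n,t in(('side',9),('side',10),('top',10)):
  w=cloud(n,load(n,t)[1]); rr=np.hypot(w[...,0]-.5588,w[...,1]-.1715)
  print(n,t,[ (h,int(((rr<.028)&(rr>.017)&(abs(w[...,2]*1000-h)<3)).sum())) for h in range(40,104,6)])
a=cv2.imread('pics/side9.png')[100:190,200:290];b=cv2.imread('pics/side10.png')[100:190,200:290]
cv2.imwrite('pics/c10.png',cv2.resize(np.hstack([a,b]),(800,400),interpolation=2))
go(.5587,.171,.1492,-14.1)
"
```

```text
side 9 [(40, 82), (46, 41), (52, 49), (58, 29), (64, 30), (70, 33), (76, 44), (82, 16), (88, 1), (94, 1), (100, 6)]
side 10 [(40, 90), (46, 1), (52, 0), (58, 36), (64, 53), (70, 36), (76, 36), (82, 31), (88, 39), (94, 16), (100, 9)]
top 10 [(40, 133), (46, 2), (52, 0), (58, 7), (64, 63), (70, 10), (76, 13), (82, 10), (88, 16), (94, 22), (100, 0)]
t 16.68 pos [0.5588 0.171  0.1488] F [-1.4 -0.3  6. ] M [-0.06  0.32  0.03] op 29.1 q [-0.44  0.8   0.11  1.8  -0.14  0.55 -0.49] 
 d [-0.001 -0.002 -0.006] rot [ 0.003 -0.003 -0.003]
```

View pics/c10.png

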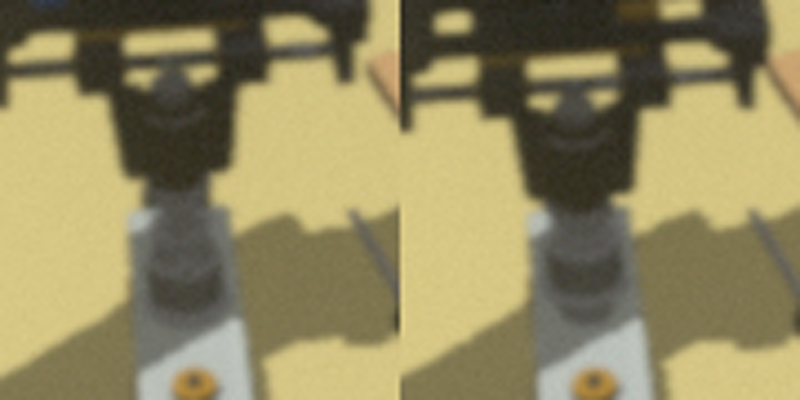

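The sleeve has snapped up: its flange is back at about 64 mm, as at the start. I'll give it a slight tug test before releasing.

Call:
servo_tool:
  deltas:
    - {"dx": 0, "dy": 0, "dz": -0.03, "ax": 0, "ay": 0, "az": 0, "hand": 24}
    - {"dx": 0, "dy": 0, "dz": -0.06, "ax": 0, "ay": 0, "az": 0, "hand": 24}
    - {"dx": 0, "dy": 0, "dz": -0.06, "ax": 0, "ay": 0, "az": 0, "hand": 24}

```text
clock: 17.05
tool_pos: [0.5585, 0.171, 0.1519]
eef_rot: [0.789, 0.615, -0.0, -0.0]
contact_force: [0.3, 0.1, -1.2]
opening: 0.33
```

It rose 3 mm freely, which fits: the 16 mm groove has play around the dogs. I'll tug a little further to feel them.

Call:
servo_tool:
  deltas:
    - {"dx": 0, "dy": 0, "dz": -0.03, "ax": 0, "ay": 0, "az": 0, "hand": 24}
    - {"dx": 0, "dy": 0, "dz": -0.06, "ax": 0, "ay": 0, "az": 0, "hand": 24}
    - {"dx": 0, "dy": 0, "dz": -0.06, "ax": 0, "ay": 0, "az": 0, "hand": 24}

```text
clock: 17.42
tool_pos: [0.5576, 0.1705, 0.154]
eef_rot: [0.789, 0.615, -0.002, -0.0]
contact_force: [2.1, -0.8, -21.2]
opening: 0.331
```

The dogs hold firmly against about 20 N. I'll lower the switch back to its seat and release it.

Call:
servo_tool:
  deltas:
    - {"dx": 0, "dy": 0, "dz": 0.04, "ax": 0, "ay": 0, "az": 0, "hand": 24}
    - {"dx": 0, "dy": 0, "dz": 0.08, "ax": 0, "ay": 0, "az": 0, "hand": 24}
    - {"dx": 0, "dy": 0, "dz": 0.1, "ax": 0, "ay": 0, "az": 0, "hand": 24}
    - {"dx": 0, "dy": 0, "dz": 0.1, "ax": 0, "ay": 0, "az": 0, "hand": 24}

```text
clock: 17.92
tool_pos: [0.5593, 0.1713, 0.1505]
eef_rot: [0.789, 0.615, 0.001, 0.0]
contact_force: [-0.4, -0.2, -0.9]
opening: 0.329
```

```bash
python3 -c "
from ov import *
go(.5587,.171,.1492,-14.1)
"
```

```text
t 17.93 pos [0.5593 0.1713 0.1505] F [-0.4 -0.2 -0.9] M [-0.05  0.09  0.02] op 29.0 q [-0.44  0.79  0.11  1.8  -0.14  0.56 -0.49] 
 d [-0.007 -0.008  0.021] rot [ 0.013 -0.011 -0.002]
```

Call:
servo_tool:
  deltas:
    - {"dx": 0, "dy": 0, "dz": 0.02, "ax": 0, "ay": 0, "az": 0, "hand": 24}
    - {"dx": 0, "dy": 0, "dz": 0.02, "ax": 0, "ay": 0, "az": 0, "hand": 24}
    - {"dx": 0, "dy": 0, "dz": 0.02, "ax": 0, "ay": 0, "az": 0, "hand": 24}

```text
clock: 18.3
tool_pos: [0.5592, 0.1712, 0.149]
eef_rot: [0.789, 0.615, 0.001, 0.0]
contact_force: [0.6, 0.8, 3.6]
opening: 0.329
```

Seated with light contact, so I'll open and retreat straight up.

Call:
servo_tool:
  deltas:
    - {"dx": 0, "dy": 0, "dz": 0, "ax": 0, "ay": 0, "az": 0, "hand": 34}
    - {"dx": 0, "dy": 0, "dz": 0, "ax": 0, "ay": 0, "az": 0, "hand": 50}
    - {"dx": 0, "dy": 0, "dz": 0, "ax": 0, "ay": 0, "az": 0, "hand": 60}
    - {"dx": 0, "dy": 0, "dz": 0, "ax": 0, "ay": 0, "az": 0, "hand": 60}
    - {"dx": 0, "dy": 0, "dz": -0.3, "ax": 0, "ay": 0, "az": 0, "hand": 60}
    - {"dx": 0, "dy": 0, "dz": -0.8, "ax": 0, "ay": 0, "az": 0, "hand": 60}
    - {"dx": 0, "dy": 0, "dz": -1.4, "ax": 0, "ay": 0, "az": 0, "hand": 60}
    - {"dx": 0, "dy": 0, "dz": -2.0, "ax": 0, "ay": 0, "az": 0, "hand": 70}
    - {"dx": 0, "dy": 0, "dz": -2.2, "ax": 0, "ay": 0, "az": 0, "hand": 70}
    - {"dx": 0, "dy": 0, "dz": -2.2, "ax": 0, "ay": 0, "az": 0, "hand": 70}

```text
clock: 19.55
tool_pos: [0.5587, 0.171, 0.2806]
eef_rot: [0.789, 0.615, 0.0, 0.0]
contact_force: [-0.3, 0.2, -0.4]
opening: 0.798
```

```bash
python3 -c "
from ov import *
snap('side',11);snap('top',11)
go(.5587,.171,.1492,-14.1)
a=cv2.imread('pics/side11.png')
cv2.imwrite('pics/c11.png',np.vstack([np.hstack([cv2.resize(a,(400,300)),cv2.resize(cv2.imread('pics/top11.png'),(400,300))]),np.hstack([cv2.resize(a[90:190,190:323],(400,300),interpolation=2),cv2.resize(cv2.imread('pics/top11.png')[140:240,120:253],(400,300),interpolation=2)])]))
for n in('side','top'):
  w=cloud(n,load(n,11)[1]); rr=np.hypot(w[...,0]-.5588,w[...,1]-.1715)
  print(n,[ (h,int(((rr<.028)&(rr>.017)&(abs(w[...,2]*1000-h)<3)).sum())) for h in range(40,104,6)], np.round(w[(rr<.02)&(w[...,2]>.16)&(w[...,2]<.19)].mean(0),3), np.nanmax(np.where((rr<.02)&(w[...,2]<.2),w[...,2],0)))
"
```

```text
t 19.65 pos [0.5578 0.1709 0.2791] F [-0.5  0.6 -0.3] M [-0.05  0.1   0.03] op 70.2 q [-0.46  0.62  0.15  1.69 -0.12  0.85 -0.51] 
 d [0.009 0.018 2.165] rot [-0.021  0.013 -0.001]
side [(40, 98), (46, 3), (52, 0), (58, 36), (64, 53), (70, 34), (76, 34), (82, 33), (88, 37), (94, 14), (100, 6)] [0.556 0.166 0.168] 0.17422045471123793
top [(40, 149), (46, 1), (52, 0), (58, 8), (64, 80), (70, 10), (76, 14), (82, 9), (88, 22), (94, 35), (100, 1)] [0.558 0.171 0.17 ] 0.17828228178008143
```

View pics/c11.png

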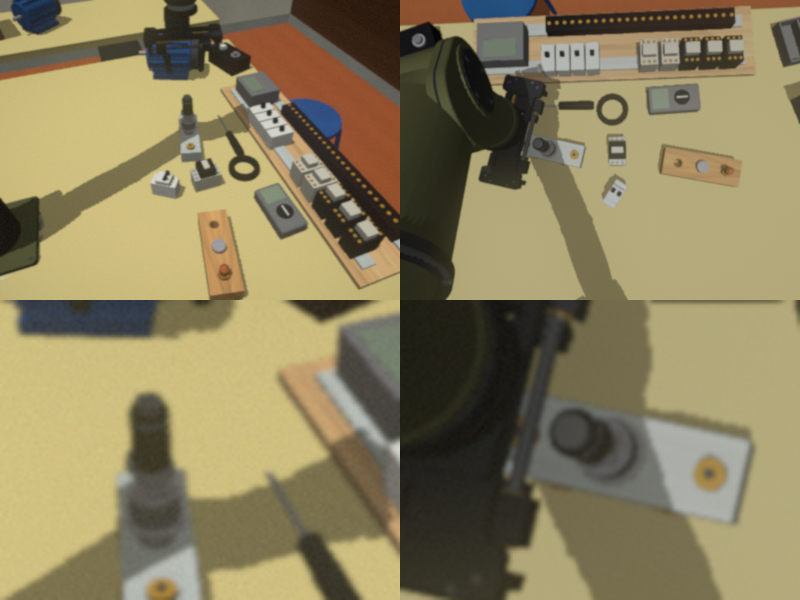

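The switch stands upright and free in the coupler at (150,430) in the lower-left crop. The sleeve is up, the bystanders are in place, and the gripper is clear above it. I'll hand the job in.

```bash
python3 -c "
from h import *
print(r.finish_job(), r.get_state()['clock'])"
```

```text
the job is handed in; nothing more can be done
the job is handed in; nothing more can be done
```

The pressure switch is locked into the coupler and standing free, and I handed the job in after about 20 s.

- **Sleeve:** I gripped the sleeve and pushed it to its lower stop, where the wrist force read about 30 N. It stayed back by itself once released; depth images showed its flange face about 12 mm lower.
- **Insertion:** I pulled the switch straight up out of the rack and lowered it into the bore, which met no resistance for about 26 mm. It then met the spring collar, and the force stayed low, with at most about 6 N read. The sleeve snapped up about 32 mm in.
- **Lock check:** With the sleeve up, I tugged the switch upward. After roughly 5 mm of free play the dogs held it against about 20 N. I then lowered it back to light contact, let go and backed away straight up.
- **Final checks:** The sleeve's flange is back at its starting height, and the switch stands upright with its cap at about 0.17 m. By eye in both views, the other objects look undisturbed.
- **Camera disagreement:** The two cameras disagreed by 2–3 mm in y, so I used relative measurements and contact to align the fit. Lateral forces stayed under 1.5 N during insertion.

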